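Shake-check an emptied insert tin and sort it

ROBOT

A 6-joint arm with a two-finger parallel gripper is mounted at the origin on the work surface. World frame = base frame: x ahead of the robot, y to its left, z up, the work surface at z = 0. Lengths are in m, angles in degrees, forces in N, time in s.
With the tool pointing down it reaches from about 0.35 to 0.875 m from the base axis. Payload 4.2 kg.
Tool frame: the origin (TCP) lies midway between the tips of the shut fingers; the grasp point (between the pads) lies 19 mm behind it; z points along the fingers, y is the line along which they close (so a half turn about z gives the same grasp; the last joint's range is limited). The gripper opens to 87 mm and grips with 3 to 60 N. Pads are 19 mm wide; open, the fingers measure 117 mm over their backs; the gripper's body (75 mm by 190 mm) begins 51 mm behind the grasp point.
Start: joints at [-58.064, 22.042, 0.453, 0, -68.411, -14.817], TCP at [0.184, -0.597, 0.223] pointing down, gripper open.
Joint ranges: [-179.83, 179.83], [-69.29, 118.12], [-61.27, 80.66], [-181.25, 117.63], [-171.15, -9.14], [-177.46, 177.46]. Speed limits (degrees/s): [159.86, 159.86, 180, 180, 180, 180].

INTERFACE

Orientations are given as [roll, pitch, yaw] about the fixed x, y, z axes, in that order (R = Rz(yaw) Ry(pitch) Rx(roll)).
In Python, from workcell import env gives the robot as it stands. The module is installed in compiled form; this text tells all that it offers. Calls block until the motion is done:
- env.goto(position, orientation): joint-space move of the TCP to a pose.
- env.move_straight(position, rotation=None, rate=0.15, force_limit=None): straight line of the TCP; rotation=None keeps the orientation; rate is the mean speed in m/s. With force_limit (N) it stops when the force on the tool has changed by that much, and returns True; else False.
- env.set_joints(angles): joint-space move.
- env.gripper_to(opening, grasp_force=None): opening from 0.0 (shut) to 1.0 (fully open); grasp_force is the grip in N (None keeps the last); returns when the fingers have stopped.
- env.dwell(seconds).
- env.inverse_kinematics(position, orientation): joint angles nearest the present ones, or None.
- env.read_state(): the state.
- env.grab_frame(name): name is "side" or "top"; returns a dict with "image" (384x512x3 uint8, blue, green, red), "fx", "fy", "cx", "cy" (pixels), "position" and "orientation" of the camera in the world. Camera axes: x right, y up, looking along -z (the intrinsics and any distortion apply to the point x, -y, -z); pixel columns grow to the right and rows downward; lengths in m; the calibration is good to about 2 mm. A picture is of the moment at which its call begins. There is no depth.
A pose or a line that the arm cannot do raises env.Unreachable and nothing moves.
- env.close_job(): hands the job in; it is judged then, once.
Trained networks look in a picture, given as the dict that the camera call returned (one of the last four; its "shot" number tells which), for a name from the list of things; names that differ only in an ending like _2 or _b are one class to them, and where a whole thing is asked for, a point or a joint stands for the part that bears it (a point fixed in the world has none). Each returns a list of dicts, best first, with "score" (0 to 1); they miss things now and then, are a little off and sometimes report something else, mostly with a low value. They report only what shows in the picture. A call takes as long as a camera call. They do not tell look-alikes from the thing itself.
- env.search_frame(picture, thing): "xyz" ([x, y, z] in m, in world coordinates, good to about 4 mm: the middle of the surface that is visible of it).
- env.trace(picture, thing): "mask" (384x512 bool, what is visible of it).
The state is a dict: "clock": time; "joint_positions": joint angles; "qvel": joint speeds; "joint_torque": joint torques, N m; "position": TCP position; "tool_rot": TCP orientation; "force": force on the tool from outside, world axes, zero at the start; "wrist_torque": the same for the moment, N m; "opening": opening from 0.0 (shut) to 1.0 (fully open); "finger_force": force on a finger pad.
Only numpy, scipy, OpenCV 4.12 (cv2) and the standard library are available. Lean on these libraries where they do the work, as an engineer would, in place of code of your own. Each camera call takes 0.05 s, during which the arm holds its last target. There are 200 camera calls.

TASK

The yellow-lidded tin standing in the grey nest should have been emptied, but a metal bush may have been left inside. Lift it out and, in the air, rock it well over (30 degrees or a little more) at least twice, coming upright in between, feeling for weight or a rattle; then stand it on the black mat and let go, take it the other way across, and lower it right down (do not drop it) between the cheeks of the blue lane if it is empty or of the red lane if something is still inside. Let go with it standing upright about midway along the lane, never let it fall over, and leave the tape roll, spatula, ink can and flask where they are.

Things in the scene. Friction and masses are not known exactly. Their poses are not given: they have to be found in the camera images.
- tin: closed aluminium parts tin, yellow lid (stays shut), 60 (x) x 44 (y) x 95 (z) mm. Origin: centre of its underside; z up through the lid. It starts standing in the nest, its axes along the nest's. Empty it weighs 180 to 220 g; with a forgotten bush (200 g, 30 mm diameter, 34 mm long, loose inside, knocks about when rocked) 380 to 420 g. Nothing on the outside tells which.
- nest: grey nest, fixed to the table: floor plate 86 (x) x 100 (y) x 5 mm with two upright cheeks facing each other along x: 70 mm apart inside, 44 mm wide in y, tops 100 mm above the table. Origin: centre of the underside, on the table; z up. The tin stands between the cheeks, underside 5 mm above the table, and can be taken only by its 60 mm wide faces (fingers closing along y, 44 mm).
- mat: black rubber set-down mat, 120 x 120 x 3 mm, fixed to the table. Origin: centre of its underside, on the table; top at 3 mm.
- blue_lane: blue lane, for empty tins: fixed floor plate 120 (x) x 70 (y) x 5 mm with two upright cheeks facing along y: 54 mm apart inside, 60 mm long in x, tops 100 mm above the table; open at both x ends and above. Origin: centre of the underside, on the table; z up. The tin fits only with its 60 mm side along x, either way round, so hold it with fingers closing along x.
- red_lane: red lane, for tins that still hold something: fixed floor plate 120 (x) x 70 (y) x 5 mm with two upright cheeks facing along y: 54 mm apart inside, 60 mm long in x, tops 100 mm above the table; open at both x ends and above. Origin: centre of the underside, on the table; z up. The tin fits only with its 60 mm side along x, either way round, so hold it with fingers closing along x.
- tape: bystander: orange tape roll lying flat, 90 mm across, 24 mm high, loose. Origin: centre of its underside.
- spatula: bystander: spatula 190 mm long lying on the table along its x axis, loose.
- ink_can: bystander: ink can with a black label, 66 mm across, 85 mm high, standing, loose. Origin: centre of its underside.
- flask: bystander: bare metal flask with a yellow cap, 60 mm across, 150 mm high, standing, loose. Origin: centre of its underside.
There are look-alikes about, which are no part of the job. What is shaped like the tin but turquoise is not meant.

How it is judged (in metres and radians):
On the way, in this order (a step that is already met when the one before it is completed fails the run):
1. the tin is held up in the air and rocked well over (height (world z) of tin above 0.06 m and angle between tin's own z axis and vertical above 0.4 rad).
2. still in the air, it is brought upright (height (world z) of tin above 0.06 m and angle between tin's own z axis and vertical below 0.2 rad).
3. still in the air, it is rocked well over again (all of step 1).
4. it stands on the black mat, let go (horizontal distance between tin and mat below 0.06 m and height (world z) of tin below 0.008 m and angle between tin's own z axis and vertical below 0.1 rad and contact force between the fingers and tin below 0.1 N and linear speed of tin below 0.03 m/s), for 0.1 s.
5. it is lowered into a lane, still held, to within 15 mm of the lane's floor (contact force between the fingers and tin above 0.5 N and ((x of tin in the frame of blue_lane between -0.025 and 0.025 m and y of tin in the frame of blue_lane between -0.012 and 0.012 m and z of tin in the frame of blue_lane below 0.02 m) or (x of tin in the frame of red_lane between -0.025 and 0.025 m and y of tin in the frame of red_lane between -0.012 and 0.012 m and z of tin in the frame of red_lane below 0.02 m))).
At the end, for the whole second after the job is handed in: The tin stands released and at rest, upright (0.08 rad), on a lane's floor between the cheeks, within 25 mm of its middle along the lane: in the blue lane if it presses on it with 1.0 to 2.9 N (empty), in the red lane if with more than 2.9 N (bush still inside) (((x of tin in the frame of blue_lane between -0.025 and 0.025 m and y of tin in the frame of blue_lane between -0.012 and 0.012 m and contact force between tin and blue_lane between 1 and 2.9 N) or (x of tin in the frame of red_lane between -0.025 and 0.025 m and y of tin in the frame of red_lane between -0.012 and 0.012 m and contact force between tin and red_lane above 2.9 N)) and height (world z) of tin below 0.01 m and angle between tin's own z axis and vertical below 0.08 rad and linear speed of tin below 0.02 m/s and contact force between the fingers and tin below 0.1 N); the robot touches nothing.
It fails at once if the tin falls over (angle between tin's own z axis and vertical above 1.2 rad).
It fails at once if the tape is pushed more than 30 mm (distance of tape from where it was at the start of the episode above 0.03 m).
It fails at once if the spatula is pushed more than 30 mm (distance of spatula from where it was at the start of the episode above 0.03 m).
It fails at once if the ink_can is pushed more than 30 mm (distance of ink_can from where it was at the start of the episode above 0.03 m).
It fails at once if the flask is pushed more than 30 mm (distance of flask from where it was at the start of the episode above 0.03 m).
It also fails if it takes over 72 s, if anything falls off the work surface, if the arm or the gripper's body presses on something with over 40 N, if the wrist force passes 120 N, or if a joint passes its speed limit or range.

## Working session

There is one attempt and no reset: what is moved stays moved. The work goes in short steps, each a Python script; the robot and the scene stay as the last script left them, time stands still between calls to the robot, and variables do not carry over. Pictures are saved under pics/ and viewed, at most 10 in all, crops included, and the job is handed in when it is done.

```bash
mkdir -p pics
python3 - <<'E'
from workcell import env
import cv2,numpy as np
s=env.read_state();print(s['clock'],s['position'],s['tool_rot'],s['force'])
for n in("top","side"):
    p=env.grab_frame(n);cv2.imwrite(f"pics/{n}0.png",p["image"])
    print(n,p['fx'],p['fy'],p['cx'],p['cy'],p['position'],p['orientation'],[k for k in p if k!='image'])
    for t in("tin","nest","mat","blue_lane","red_lane","tape","spatula","ink_can","flask"):
        print(t,[(np.round(d['xyz'],3).tolist(),round(float(d['score']),2)) for d in env.search_frame(p,t)])
E
```

```text
0.0 [ 0.18380968 -0.59672558  0.22147283] [ 1.79876135e+02 -5.10991182e-03 -1.62892512e+02] [-0.28786056 -0.02538988  0.30078487]
top 465.82551564495964 465.82551564495964 253.48514420545038 191.64809398018787 [0.40353639 0.01015845 1.01648104] [  7.88757083  -0.73719786 -90.40872997] ['fx', 'fy', 'cx', 'cy', 'position', 'orientation', 'shot']
tin [([0.626, -0.114, 0.093], 0.81), ([0.573, 0.154, 0.098], 0.77), ([0.629, 0.031, 0.102], 0.69)]
nest [([0.624, 0.028, 0.008], 0.85)]
mat [([0.458, 0.058, 0.004], 0.64), ([0.688, -0.217, 0.102], 0.23)]
blue_lane [([0.55, -0.365, 0.006], 0.68)]
red_lane [([0.484, 0.28, 0.001], 0.74)]
tape [([0.332, 0.227, 0.023], 0.75), ([0.621, 0.028, 0.004], 0.59)]
spatula [([0.32, -0.168, 0.005], 0.82)]
ink_can [([0.682, 0.179, 0.089], 0.96)]
flask [([0.69, -0.218, 0.102], 0.77), ([0.479, 0.277, 0.002], 0.51)]
side 381.43331332832963 381.43331332832963 256.46418556244845 186.5051925523428 [0.21194739 0.78301156 0.67354338] [  52.74231853   -1.2666905  -157.17709007] ['fx', 'fy', 'cx', 'cy', 'position', 'orientation', 'shot']
tin [([0.619, -0.105, 0.065], 0.84), ([0.625, 0.053, 0.083], 0.83), ([0.564, 0.168, 0.075], 0.65)]
nest [([0.592, 0.05, 0.059], 0.74), ([0.625, 0.055, 0.082], 0.15)]
mat [([0.543, -0.323, 0.047], 0.75), ([0.455, 0.064, 0.004], 0.63)]
blue_lane [([0.544, -0.32, 0.05], 0.82)]
red_lane [([0.475, 0.293, 0.042], 0.8)]
tape [([0.33, 0.235, 0.019], 0.7)]
spatula [([0.32, -0.16, 0.006], 0.59), ([0.626, 0.054, 0.083], 0.38)]
ink_can [([0.679, 0.205, 0.066], 0.65)]
flask [([0.698, -0.213, 0.095], 0.81)]
```

View pics/top0.png

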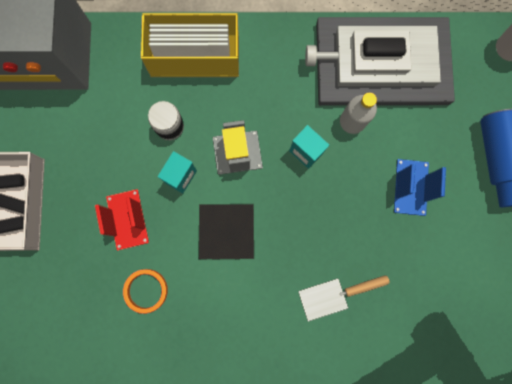

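View pics/side0.png

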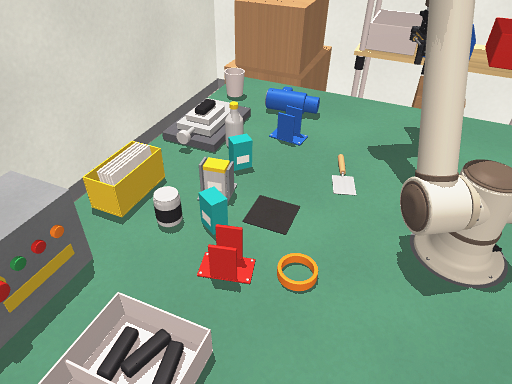

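Tin with the yellow lid is in the nest at top-image (235,140). The red lane is at (122,220), the blue lane at (415,187), the mat at (226,232), and there are turquoise look-alikes at (177,172) and (310,145). I'll fit the poses by silhouette.

```bash
cat > fit.py <<'E'
import numpy as np,cv2
from scipy.optimize import minimize
from scipy.spatial.transform import Rotation as R
def project(p,P):
    c=R.from_euler('xyz',p['orientation'],degrees=True).inv().apply(P-np.asarray(p['position']))
    return np.c_[p['fx']*c[:,0]/-c[:,2]+p['cx'],p['fy']*c[:,1]/c[:,2]+p['cy']]
def box(x0,x1,y0,y1,z0,z1): return np.array([[x,y,z] for x in(x0,x1) for y in(y0,y1) for z in(z0,z1)])
LANE=[box(-.06,.06,-.035,.035,0,.005),box(-.03,.03,.027,.035,0,.1),box(-.03,.03,-.035,-.027,0,.1)]
NEST=[box(-.043,.043,-.05,.05,0,.005),box(.035,.043,-.022,.022,0,.1),box(-.043,-.035,-.022,.022,0,.1),box(-.03,.03,-.022,.022,.005,.1)]
MAT=[box(-.06,.06,-.06,.06,0,.003)]
TIN=lambda z:[box(-.03,.03,-.022,.022,z,z+.095)]
def render(p,q,boxes,S=4):
    m=np.zeros((384*S,512*S),np.uint8)
    Rz=R.from_euler('z',q[2],degrees=True)
    for b in boxes:
        uv=(project(p,Rz.apply(b)+[q[0],q[1],0])+.5)*S-.5
        cv2.fillConvexPoly(m,cv2.convexHull(np.round(uv).astype(np.int32)),1)
    return cv2.resize(m.astype(np.float32),(512,384),interpolation=cv2.INTER_AREA)
def fit(views,boxes,q0):
    def cost(v):
        q=[q0[0]+v[0]*.01,q0[1]+v[1]*.01,q0[2]+v[2]*10];c=0
        for p,m in views:
            r=render(p,q,boxes);c+=1-np.minimum(r,m).sum()/np.maximum(r,m).sum()
        return c/len(views)
    best=None
    for dy in(-1.5,0,1.5):
        o=minimize(cost,[0,0,dy],method='Nelder-Mead',options=dict(initial_simplex=np.array([[0,0,dy],[1,0,dy],[0,1,dy],[.0,0,dy+1]]),maxiter=120,xatol=.02,fatol=1e-4))
        if best is None or o.fun<best.fun: best=o
    v=best.x
    return np.array([q0[0]+v[0]*.01,q0[1]+v[1]*.01,q0[2]+v[2]*10]),best.fun
def near(p,m,q,rad=.11):
    uv=project(p,np.array([[q[0],q[1],.04],[q[0]+rad,q[1],.04],[q[0],q[1]+rad,.04]]))
    k=np.zeros((384,512),np.uint8);cv2.circle(k,tuple(int(i) for i in uv[0]),int(max(np.linalg.norm(uv[1:]-uv[0],axis=1))),1,-1)
    return (m&(k>0)).astype(np.float32)
def colour(p,name):
    b,g,r=[p['image'][...,i].astype(int) for i in range(3)]
    return {'blue_lane':(b>g+35)&(b>r+50),'red_lane':(r>g+70)&(r>b+70)&(g<70),'mat':(b<50)&(g<45)&(r<50)}[name]
E
python3 - <<'E'
from workcell import env
from fit import *
P=[env.grab_frame("top"),env.grab_frame("side")]
for n,bx,q in(("blue_lane",LANE,(.545,-.345,0)),("red_lane",LANE,(.48,.285,0)),("mat",MAT,(.457,.06,0))):
    V=[(p,near(p,colour(p,n),q)) for p in P]
    print(n,fit(V,bx,q),[fit([v],bx,q) for v in V])
q=(.625,.03,0);V=[]
for p in P:
    m=np.zeros((384,512),bool)
    for t in("nest","tin"):
        for d in env.trace(p,t):
            if d['score']>.3:m|=d['mask']
    b,g,r=[p['image'][...,i].astype(int) for i in range(3)]
    V.append((p,near(p,m&~((g>r+35)&(b>r+35)),q,.085)))
print("nest",fit(V,NEST,q),[fit([v],NEST,q) for v in V])
qs,_=fit(V,NEST,q);o=[]
for p,m in V:
    im=p['image'].copy();r=render(p,qs,NEST)>.5
    cs,_=cv2.findContours(r.astype(np.uint8),0,1);cv2.drawContours(im,cs,-1,(255,0,255),1)
    cs,_=cv2.findContours(m.astype(np.uint8),0,1);cv2.drawContours(im,cs,-1,(0,255,255),1)
    u,v=project(p,np.array([[.625,.03,.05]]))[0].astype(int);o.append(cv2.resize(im[v-50:v+50,u-50:u+50],(400,400),interpolation=0))
cv2.imwrite("pics/n1.png",np.hstack(o))
E
```

```text
blue_lane (array([ 0.55321564, -0.35324247, -5.97204575]), np.float64(0.36480578780174255)) [(array([ 0.55304229, -0.35210807, -6.6504823 ]), np.float64(0.40657877922058105)), (array([ 0.55490566, -0.35746227, -4.82174781]), np.float64(0.3038187623023987))]
red_lane (array([ 0.48533889,  0.27036366, 13.30868821]), np.float64(0.10115709900856018)) [(array([ 0.48494323,  0.27056473, 14.11207436]), np.float64(0.12712526321411133)), (array([ 0.48510665,  0.27149398, 14.25862832]), np.float64(0.07639682292938232))]
mat (array([ 0.45780019,  0.057438  , -1.59697217]), np.float64(0.9985764622688293)) [(array([  0.457,   0.06 , -15.   ]), np.float64(1.0)), (array([ 0.45780019,  0.057438  , -1.59697217]), np.float64(0.9971529245376587))]
nest (array([0.63297952, 0.03196713, 8.96222753]), np.float64(0.16629445552825928)) [(array([0.63272545, 0.03211275, 8.45356461]), np.float64(0.03080296516418457)), (array([ 0.63393544,  0.02951053, 11.88572953]), np.float64(0.29527735710144043))]
```

View pics/n1.png

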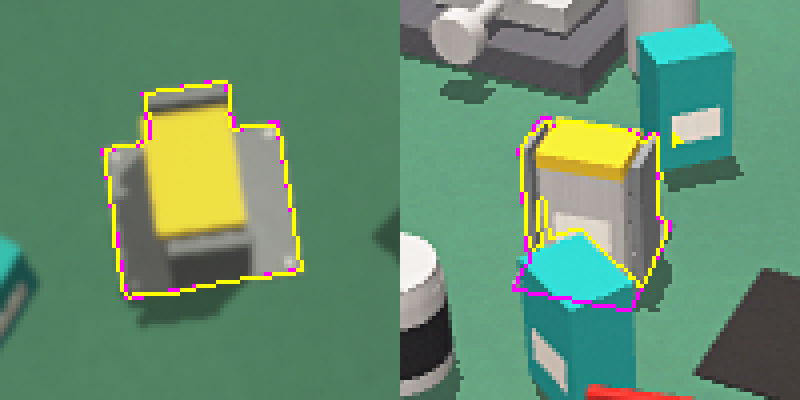

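The nest fit from the top view is tight (0.633, 0.032, yaw 8.5°), and the side view agrees with it. Next: grasp, lift and weigh.

```bash
cat > rob.py <<'E'
from workcell import env
import numpy as np
from scipy.spatial.transform import Rotation as R
def down(yaw):
    c=[]
    for y in(yaw,yaw+180,yaw-180):
        y=(y+180)%360-180; j=env.inverse_kinematics([.5,.05,.3],[180,0,y])
        if j is not None: c.append((abs(j[5]),y))
    return [180,0,min(c)[1]]
def wf(n=8):
    f=[]
    for _ in range(n): env.dwell(.05); f.append(env.read_state()['force'])
    return np.mean(f,0)
def st(*m):
    s=env.read_state();print(*m,round(s['clock'],2),np.round(s['position'],4),np.round(s['tool_rot'],1),'open',round(s['opening'],3),'ff',s['finger_force'],'F',np.round(s['force'],2))
E
python3 - <<'E'
from rob import *
q=(.6327,.0321,8.5);o=down(q[2]);print(o)
env.gripper_to(1.0)
env.goto([q[0],q[1],.25],o);st('above')
print('F0',wf())
hit=env.move_straight([q[0],q[1],.056],rate=.12,force_limit=8);st('down',hit)
E
```

```text
[180, 0, 8.5]
above 4.24 [0.6327 0.0313 0.25  ] [180.    0.    8.4] open 1.007 ff 0.0 F [-0.07 -0.12  0.02]
F0 [-0.11537746  0.03294079  0.13306349]
down False 6.41 [0.6332 0.0322 0.0568] [-1.8e+02 -1.0e-01  8.5e+00] open 1.0 ff 0.0 F [ 0.09 -0.09  0.72]
```

Run:
```python
from rob import *
env.gripper_to(0.0,grasp_force=35);st('grip')
env.move_straight([.6332,.0322,.20],rate=.1);st('lift')
env.goto([.52,.04,.33],down(8.5));st('air');print('F',wf())
# check rocks are reachable
R0=R.from_euler('xyz',down(8.5),degrees=True);G=np.array([.52,.04,.34])
for ax in('x','y'):
  for a in(35,-35):
    Q=R0*R.from_euler(ax,a,degrees=True);t=G+.019*Q.apply([0,0,1])
    print(ax,a,env.inverse_kinematics(t,Q.as_euler('xyz',degrees=True)))
p=env.grab_frame("side")
import cv2;cv2.imwrite("pics/air.png",p['image'])
```

```text
grip 7.2 [0.633  0.0326 0.0563] [-1.8e+02 -1.0e-01  8.5e+00] open 0.504 ff 34.92865746142343 F [-0.65  2.72  1.9 ]
lift 8.79 [0.6327 0.0321 0.1991] [1.8e+02 1.0e-01 8.5e+00] open 0.505 ff 34.92594755021855 F [ 0.71  0.19 -4.23]
air 9.52 [0.5199 0.0402 0.3287] [-1.8e+02  1.0e-01  8.5e+00] open 0.501 ff 34.92591884918511 F [ 0.27  0.26 -4.19]
F [-0.01758334  0.04287851 -3.95029649]
x 35 [  0.88458864  13.55132151   7.57192673 -34.64878343 -89.44231989
  99.65549863]
x -35 [ 37.14269193  11.35003939 -18.47459082  30.71186852 -80.27748139
  50.57720759]
y 35 [ 27.1500904   -7.68885462 -35.40020015  21.21686728 -30.4531731
  56.04217421]
y -35 [  18.76503858   26.81523264   17.04658636   -6.45767938 -114.65962691
   78.85800297]
```

View pics/air.png

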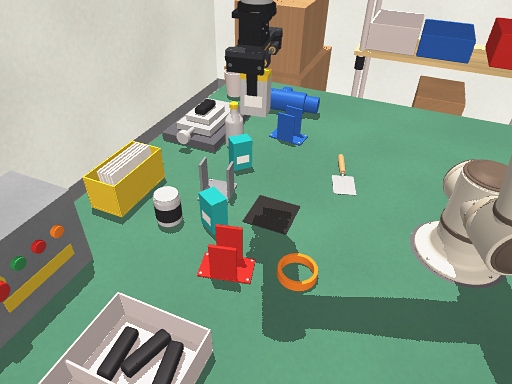

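The tin is held at around (257,90) in the side picture and is clear of the nest. The extra weight is about 4.1 N, so the bush is inside. Next I'll rock it, weigh it again and stand it on the mat.

Run:
```python
from rob import *
o=down(8.5);R0=R.from_euler('xyz',o,degrees=True);G=np.array([.52,.04,.349])
def rock(a):
    Q=R0*R.from_euler('x',a,degrees=True)
    env.goto(G+.019*Q.apply([0,0,1]),Q.as_euler('xyz',degrees=True));env.dwell(.4);st(a)
for a in(35,0,-35,0,35,0): rock(a)
print('F',wf())
env.goto([.457,.060,.14],down(0));st('over mat')
hit=env.move_straight([.457,.060,.050],rate=.06,force_limit=6);st('mat',hit)
```

```text
35 11.0 [0.5181 0.0516 0.3336] [-145.    -0.     8.6] open 0.503 ff 34.94480251894856 F [-1.07  0.23 -4.63]
0 12.03 [0.5201 0.0392 0.3298] [-180.     0.     8.4] open 0.508 ff 34.946640574407866 F [ 0.41 -0.42 -4.69]
-35 13.01 [0.5217 0.0287 0.3338] [ 1.451e+02 -1.000e-01  8.400e+00] open 0.505 ff 34.948310743238835 F [ 0.7  -0.07 -3.72]
0 13.98 [0.5198 0.0406 0.3294] [1.8e+02 1.0e-01 8.6e+00] open 0.499 ff 34.94631656034471 F [-0.69 -0.51 -3.74]
35 15.02 [0.5181 0.0515 0.3336] [-145.    -0.     8.6] open 0.503 ff 34.962078486860264 F [-0.09  0.1  -3.98]
0 16.05 [0.5201 0.0393 0.3298] [-180.     0.     8.4] open 0.504 ff 34.96316037577344 F [-0.    0.11 -4.69]
F [-0.09440136 -0.09653102 -4.04270039]
over mat 17.27 [0.4593 0.0608 0.1417] [-1.799e+02 -3.000e-01  1.000e-01] open 0.504 ff 34.96338372118771 F [ 0.57 -0.32 -2.73]
mat True 18.57 [0.4568 0.0601 0.0541] [1.8e+02 1.0e-01 0.0e+00] open 0.501 ff 34.998189294710755 F [-1.6   0.81  3.09]
```

Run:
```python
from rob import *
env.gripper_to(1.0);env.dwell(.4);st('rel')
env.move_straight([.457,.060,.20],rate=.15)
o=down(90);print(o,down(104))
env.goto([.457,.060,.20],o);env.dwell(.2);st('turned')
hit=env.move_straight([.457,.060,.055],rate=.1,force_limit=8);st('down',hit)
env.gripper_to(0.0,grasp_force=35);st('grip')
env.move_straight([.457,.060,.25],rate=.12);env.dwell(.3);st('up');print(wf())
import cv2
im=np.vstack([env.grab_frame(n)['image'][60:300] for n in("side","top")]);cv2.imwrite("pics/regrip.png",im)
print(env.inverse_kinematics([.4853,.2707,.25],down(104)))
```

```text
rel 19.95 [0.455  0.0593 0.0526] [ 1.799e+02  3.000e-01 -1.000e-01] open 1.001 ff 0.0 F [0.38 0.09 0.76]
[180, 0, -90] [180, 0, -76]
turned 22.68 [0.457 0.06  0.2  ] [180.  -0. -90.] open 0.997 ff 0.0 F [ 0.56 -0.42  0.62]
down False 24.28 [0.4574 0.0602 0.0555] [-179.9    0.   -90. ] open 1.001 ff 0.0 F [-0.57  0.05 -0.03]
grip 24.88 [0.4561 0.0597 0.055 ] [179.9  -0.  -90. ] open 0.691 ff 34.99570642132312 F [-3.54  0.4   3.44]
up 26.95 [0.457  0.06   0.2498] [180.  -0. -90.] open 0.688 ff 34.99568397179246 F [-0.62  1.31 -3.87]
[ 0.30158328  0.09422278 -4.12944634]
[ 45.86521393  14.20951633  -6.87708938   0.         -68.91339429
 -31.86521393]
```

View pics/regrip.png

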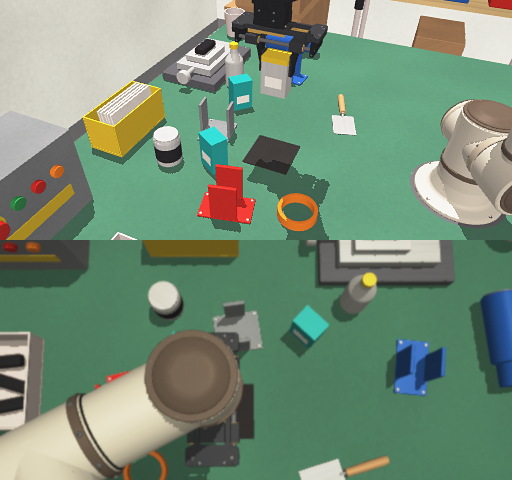

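The tin is upright, held across its 60 mm side, at (276,75) in the side half of the picture. It still weighs 4.1 N, so it goes to the red lane. I'll stop just above the cheeks to check.

Run:
```python
from rob import *
from fit import *
q=(.4850,.2708,14.)
env.goto([q[0],q[1],.25],[180,0,-76]);env.dwell(.2)
env.move_straight([q[0],q[1],.162],rate=.1);env.dwell(.3);st('over')
p=env.grab_frame("side");im=p['image'].copy()
for b,c in((LANE,(255,0,255)),(TIN(.110),(0,255,255))):
    m=(render(p,q,b)>.5).astype(np.uint8);cs,_=cv2.findContours(m,0,1);cv2.drawContours(im,cs,-1,c,1)
u,v=project(p,np.array([[q[0],q[1],.1]]))[0].astype(int)
cv2.imwrite("pics/over.png",cv2.resize(im[v-75:v+75,u-75:u+75],(600,600),interpolation=0))
```

```text
over 29.84 [0.4851 0.2709 0.1624] [-180.    0.  -76.] open 0.687 ff 34.995670365169644 F [ 0.01  0.33 -3.06]
```

View pics/over.png

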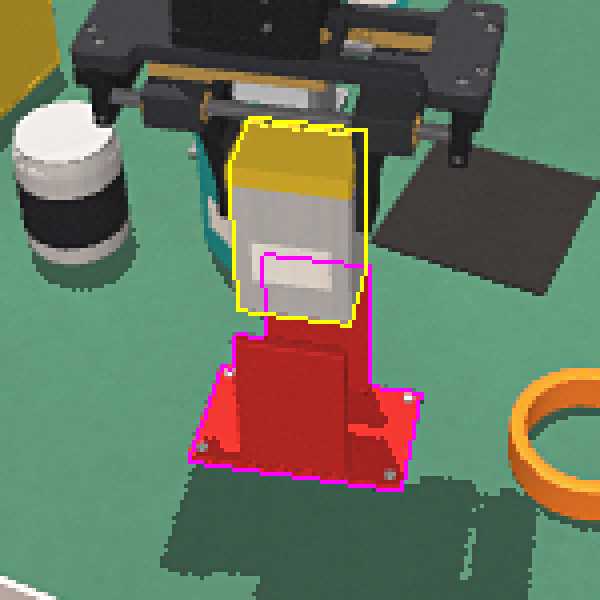

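The tin and lane outlines match the picture within about a pixel, so I'll lower it.

Run:
```python
from rob import *
x,y=.4850,.2708
hit=env.move_straight([x,y,.085],rate=.05,force_limit=6);st('in',hit)
if not hit:
    hit=env.move_straight([x,y,.0525],rate=.04,force_limit=5);st('floor',hit)
```

```text
in False 31.58 [0.4852 0.271  0.0854] [-180.    0.  -76.] open 0.694 ff 34.995641419664025 F [ 0.08  0.1  -3.41]
floor True 32.25 [0.4846 0.2705 0.0568] [ 1.799e+02 -1.000e-01 -7.600e+01] open 0.689 ff 34.99289283296093 F [-0.81  0.09  4.42]
```

Run:
```python
from rob import *
import cv2
env.dwell(.2);env.gripper_to(1.0);env.dwell(.3);st('rel')
env.move_straight([.4850,.2708,.25],rate=.12)
env.goto([.45,-.1,.32],[180,0,-76]);env.dwell(.3);st('away')
o=[env.grab_frame(n)['image'] for n in("side","top")]
cv2.imwrite("pics/end.png",np.hstack([cv2.resize(o[0][190:310,160:280],(400,400)),cv2.resize(o[1][150:270,60:180],(400,400))]))
```

```text
rel 33.52 [0.4833 0.2695 0.0555] [ 1.797e+02 -1.000e-01 -7.600e+01] open 1.001 ff 0.0 F [-0.17  0.03 -0.54]
away 37.02 [ 0.4502 -0.0995  0.3198] [180.    0.  -75.9] open 0.997 ff 0.0 F [-0.38 -0.82  0.14]
```

View pics/end.png

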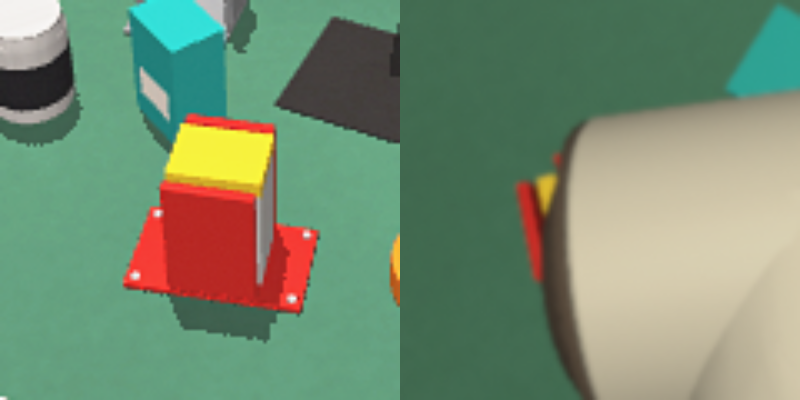

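The tin is standing upright between the red cheeks and centred, with its lid at (220,158) in the side crop. The arm is clear.

```bash
python3 -c "
from workcell import env
print(env.close_job())"
```

```text
the job is handed in; nothing more can be done
None
```

The tin weighed about 4.1 N, so the bush is still inside; I rocked it, stood it on the mat, regripped it the other way, lowered it upright into the middle of the red lane, let go and handed the job in at about 37 s (no verdict came back).

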